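# Pump up the vacuum clamp until its indicator pin is out

## Task

Push the yellow-tipped valve lever of the blue vacuum clamp fully over to its closed side (away from the robot, towards the wooden blank), then press the black plunger knob down and let it spring back up, over and over with full strokes, until the red indicator pin stands fully out and its green band shows. Nothing needs gripping: do not pump while the valve is open, do not touch the pin, and leave the blank and the other things on the bench where they are. Finish with the plunger released, back up.

Things in the scene. Friction and masses are not known exactly. Their poses are not given: they have to be found in the camera images.
- clamp_unit: vacuum clamp fixed to the bench: plywood base, blue pump block (100 mm in x, 220 in y, top 60 mm above the bench), rubber pod 165 mm in +x. Origin: on the bench under the middle of the pump block; +x to the pod (away from the robot), +y from the valve lever past the pin to the plunger, z up. Plunger axis at y = +70 mm, pin at -10, valve lever at -85, all at x = 0
- plunger_top (a point): centre of the flat top of the black plunger knob (a disc 60 mm across, 22 mm thick, its flat top 44 mm across), 127 mm above the bench when up; moves with the plunger. Nothing higher than it lies within 60 mm of its axis
- plunger (a joint): plunger pressed straight down, m: 0 up, 0.028 bottom stop; the spring pushes back with about 4 N at the top, 15 N at the bottom. Inside is a ratchet: a full stroke (to within 2 mm of the stop, then back up to within 3 mm of the top) lifts the pin 8 mm (the first one 5 to 15 mm); short strokes lift less or nothing; letting up leaves the pin where it is; extra strokes do no harm
- pin_tip (a point): centre of the top of the red indicator pin, an upright rod 14 mm across in a white ring on top of the pump block; 68 mm above the bench when in, about 110 mm when fully out. Below 38 mm of red it has a green band, which shows above the white ring only when the pin is fully out
- indicator (a joint): how far the pin stands out, m: starts between 0 and 0.012, 0.041 to 0.044 is where full strokes bring it; counts as fully out above 0.038
- valve_tip (a point): centre of the yellow ball (26 mm across) on the valve lever, a 10 mm rod 60 mm long from its hinge (82 mm above the bench, hinge line along the clamp's y) to the ball's centre. It stands on a dark block with its top 85 mm above the bench; the ball's centre is about 135 mm above the bench at either end of its swing, 142 mm when upright
- valve (a joint): valve lever angle, rad: 0 open, leaning 0.5 rad to the clamp's -x (towards the robot); 0.5 upright; 1.0 closed, against its stop, leaning 0.5 rad to +x. Starts between 0 and 0.2. It is stiff enough to stay where it is left; about 1 N at the ball moves it
- blank: light wooden blank being carved, 110 x 170 x 28 mm, loose, lying on the rubber pod; origin at the centre of its underside. Leave alone
- chisel: bystander: chisel, 220 mm long, wooden handle 24 mm thick, lying on the bench on the robot's side of the clamp; origin on the bench 80 mm from the handle's butt, blade to its +x
- mallet: bystander: wooden mallet lying on the bench, head 75 x 120 x 60 mm centred 140 mm in its +x from its origin, handle 240 mm long
- offcut: bystander: dark wood offcut 70 x 45 x 30 mm, origin at the centre of its underside
- glue: bystander: glue bottle 54 mm across, 130 mm high, origin at the centre of its underside
- gouge: bystander: narrow chisel 220 mm long, lying at the right side of the bench
- plane: bystander: hand plane 200 x 60 x 105 mm at the left side of the bench, origin under its middle

How it is judged:
By the outcome, as a careful person would: the job done as asked, in the order asked, and still so for the second after the job is handed in, with the robot touching nothing.
It also fails if it takes over 48 s, if anything falls off the work surface, if the arm or the gripper's body presses on something with over 40 N, if the wrist force passes 120 N, or if a joint passes its speed limit or range.

## Robot

A 6-joint arm with a two-finger parallel gripper is mounted at the origin on the work surface. World frame = base frame: x ahead of the robot, y to its left, z up, the work surface at z = 0. Lengths are in m, angles in rad, forces in N, time in s.
With the tool pointing down it reaches from about 0.35 to 0.775 m from the base axis. Payload 5.5 kg.
Tool frame: the origin (TCP) lies midway between the tips of the shut fingers; the grasp point (between the pads) lies 19 mm behind it; z points along the fingers, x is the direction in which the jaws open and shut, and the axes are right-handed (so a half turn about z gives the same grasp; the last joint's range is limited). The gripper opens to 85 mm and grips with 20 to 120 N. Pads are 22 mm wide; open, the fingers measure 114 mm over their backs; the gripper's body (76 mm by 85 mm) begins 54 mm behind the grasp point. The pads swing forward as they close: fully open they stand 13 mm farther back than shut.
Start: joints at [1.207, 0.313, 0.046, 1.304, 0, 1.431], TCP at [0.128, 0.561, 0.231] pointing down, gripper open.
Joint ranges: [-2.76, 2.76], [-0.86, 1.69], [-1.03, 1.26], [-2.2, 2.34], [-1.47, 1.5], [-3.14, 3.14]. Speed limits (rad/s): [2.57, 2.57, 3.14, 3.14, 3.14, 3.14].

## Interface

Orientations are given as a unit quaternion [w, x, y, z].
In Python, from workcell import env gives the robot as it stands.
- The arm moves only by the tool servo_tool, never from a script. Its argument "targets" is a list of rows, each an object with "xyz": the shift along the tool's x, y, z in m, a list of three; "twist": the turn, a rotation vector about the tool's x, y, z in rad, a list of three; "jaw": the opening, from 0 (shut) to 1 (fully open). A call has 1 to 12 rows; each row is the pose to reach, as a shift and turn from the pose commanded when the call began, along the tool's axes at that moment; what a row does not reach only later rows make up. A row lasts 1/12 s, in which the tool goes at most 41.7 mm and 7.16 degrees, less where a joint would pass 70% of its speed; a pose out of reach is approached as far as the arm can. A call with a gripper value outside its range is refused whole. The fingers move at their own pace and stop on an object; "squeeze" is the grip in N (left out, the last holds). Time passes only in rows, so rows that repeat a pose let the fingers close. It gives the time, the measured TCP pose, the force and the opening at its end, in the units of the state.
- env.get_state(): the state, without advancing time (a new reading comes with each control period).
- env.read_camera(name): name is "scene" or "side" or "wrist"; returns a dict with "color" (400x640x3 uint8, red, green, blue), "depth" (400x640 float32, m along the optical axis (not along the pixel's ray), 0 where there is no reading), "fx", "fy", "cx", "cy" (pixels), "k1" (the pictures are not rectified: a ray, as slopes to the right and down, at radius r is drawn at 1 + k1 r^2 times it, then the intrinsics apply), "eye" and "attitude" of the camera in the world. Camera axes: x right, y down, z forward; pixel columns grow to the right and rows downward; lengths in m; the calibration is good to about 2 mm. A picture is of the moment at which its call begins.
- env.hand_in(): hands the job in, once; it reports no verdict.
The state is a dict: "clock": time; "joint_pos": joint angles; "qvel": joint speeds; "tau": joint torques, N m; "tcp_pos": TCP position; "orientation": TCP orientation; "wrist_force": force on the tool from outside, world axes, zero at the start; "ft_torque": the same for the moment, N m; "finger_gap": finger opening in m.
Only numpy, scipy, OpenCV 4.12 (cv2) and the standard library are available. Lean on these libraries where they do the work, as an engineer would, in place of code of your own. Each camera call takes 0.05 s, during which the arm holds its last target. There are 200 camera calls.

## Working session

There is one attempt and no reset: what is moved stays moved. The work goes in short steps, Python scripts to look and compute and a tool call to move; the robot and the scene stay as the last step left them, time stands still between calls to the robot, and variables do not carry over. Pictures are saved under pics/ and viewed, about 8 in all and at most 12, crops included, and the job is handed in when it is done.

Besides the shell and the picture viewer there is one more tool, called after "Request:" by a JSON object that holds its "fn" and its "kwargs", one argument or row to a line. servo_tool: Moves the arm, as the interface text tells. Its arguments: {"type":"object","properties":{"targets":{"type":"array","items":{"type":"object","properties":{"xyz":{"type":"array","items":{"type":"number"}},"twist":{"type":"array","items":{"type":"number"}},"jaw":{"type":"number"}}}},"squeeze":{"type":"number"}},"required":["targets"]}

```bash
mkdir -p pics
cat > h.py <<'E'
import numpy as np, cv2
from workcell import env
from scipy.spatial.transform import Rotation as R
def rot(a):
    a=np.array(a,float)
    return a if a.shape==(3,3) else R.from_quat(a[[1,2,3,0]]).as_matrix()
def cloud(c):
    h,w=c["depth"].shape
    v,u=np.mgrid[:h,:w]
    K=np.array([[c["fx"],0,c["cx"]],[0,c["fy"],c["cy"]],[0,0,1]])
    p=cv2.undistortPoints(np.stack([u,v],-1).reshape(-1,1,2).astype(np.float64),K,np.array([c["k1"],0,0,0,0.])).reshape(h,w,2)
    d=c["depth"].astype(float)
    P=np.stack([p[...,0]*d,p[...,1]*d,d],-1)@rot(c["attitude"]).T+np.array(c["eye"])
    P[d==0]=np.nan
    return P
def save(c,n): cv2.imwrite("pics/"+n,c["color"][...,::-1])
E
python3 - <<'E'
from h import *
for n in("scene","side"):
    c=env.read_camera(n); save(c,n+"0.png"); print(n,c["eye"],c["attitude"],c["fx"],c["k1"])
    np.save(n+"0.npy",cloud(c))
print(env.get_state())
E
```

```text
scene [ 1.31203033 -0.29843906  1.21633561] [-0.25078986  0.80559768  0.51071711 -0.16518129] 384.8296396543249 -0.05878860488162564
side [-0.20111306  0.90438898  1.39198315] [ 0.13119266 -0.33991687  0.86747818 -0.33871317] 489.87505457992387 -0.021823679610374746
{'clock': 0.1, 'joint_pos': array([ 1.20741052e+00,  3.13914960e-01,  4.50992204e-02,  1.30359051e+00,
       -6.84966806e-06,  1.43118080e+00]), 'qvel': array([ 1.50361835e-03, -2.25146625e-03,  2.61261280e-03, -1.35469463e-03,
        1.06280201e-03,  9.88171187e-06]), 'tau': array([ 2.81566507e-03, -4.81725991e+01,  2.99244404e+01,  1.28035291e-02,
       -1.43016332e-04,  4.17042955e-06]), 'tcp_pos': array([0.12745614, 0.56023658, 0.23050663]), 'orientation': array([ 4.12588057e-04,  7.81635039e-01,  6.23735535e-01, -6.91194273e-04]), 'wrist_force': array([ 0.07858672, -0.88805325,  0.11901077]), 'ft_torque': array([ 0.02529798, -0.00220283,  0.04392016]), 'finger_gap': 0.08522012139542613}
```

View pics/scene0.png

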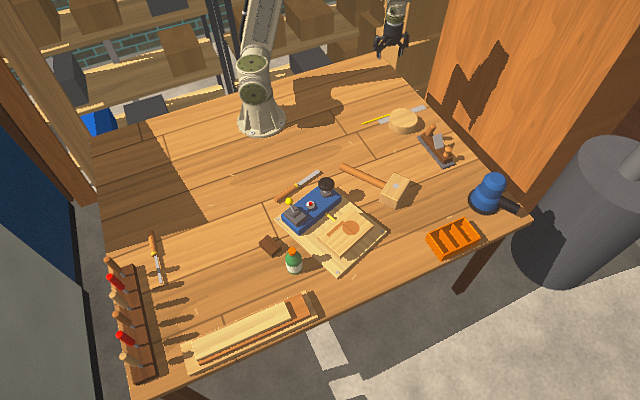

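View pics/side0.png

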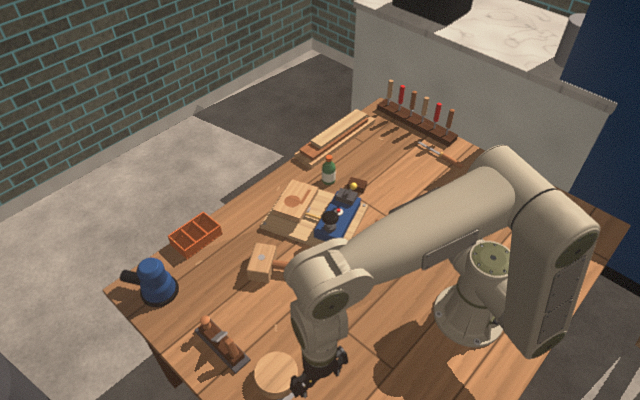

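The scene view shows the yellow ball near (289,201), the pin at (311,205), the black knob at (326,183) and the blue block between them. The side view shows the ball at (353,186) and the knob at (330,217). Next I'll measure them.

Run:
```python
from h import *
for n,win in(("scene",(165,245,265,350)),("side",(170,250,300,375))):
    P=np.load(n+"0.npy"); I=cv2.imread("pics/%s0.png"%n); H=cv2.cvtColor(I,cv2.COLOR_BGR2HSV).astype(int)
    m=np.zeros(P.shape[:2],bool); m[win[0]:win[1],win[2]:win[3]]=1
    h,s,v=H[...,0],H[...,1],H[...,2]; z=P[...,2]
    def rep(k,q):
        q=q&m; p=P[q]; vv,uu=np.nonzero(q)
        print(n,k,q.sum(), len(p) and (np.nanmedian(p,0).round(4),np.nanmin(p,0).round(3),np.nanmax(p,0).round(3),uu.mean().round(1),vv.mean().round(1)))
    rep("ball",(h>20)&(h<35)&(s>180)&(v>120)&(z>.11))
    rep("knobtop",(z>.119)&(z<.135)&(s<120)&(v<110))
    rep("red",((h<6)|(h>174))&(s>150)&(z>.05))
    rep("green",(h>40)&(h<85)&(s>100)&(z>.05))
    q=(h>100)&(h<125)&(s>120)&(abs(z-.06)<.006)&m
    rep("bluetop",q)
    xy=P[q][:,:2].astype(np.float32); print(cv2.minAreaRect(xy))
    S=cv2.resize(I[win[0]:win[1],win[2]:win[3]],None,fx=5,fy=5,interpolation=cv2.INTER_CUBIC)
    cv2.imwrite("pics/%scrop.png"%n,S)
a=cv2.imread("pics/scenecrop.png");b=cv2.imread("pics/sidecrop.png")
print(a.shape,b.shape); H=400
cv2.imwrite("pics/crops.png",np.hstack([a[:400,:400],b[:400,:375]]))
```

```text
scene ball 41 (array([ 0.5736, -0.0881,  0.1462]), array([ 0.561, -0.098,  0.134]), array([ 0.581, -0.076,  0.152]), np.float64(288.6), np.float64(201.0))
scene knobtop 160 (array([0.5445, 0.0654, 0.1266]), array([ 0.515, -0.082,  0.119]), array([0.577, 0.091, 0.133]), np.float64(325.3), np.float64(183.4))
scene red 12 (array([ 0.5672, -0.0078,  0.0751]), array([ 0.56 , -0.012,  0.067]), array([ 0.573, -0.002,  0.081]), np.float64(310.0), np.float64(203.5))
scene green 0 0
scene bluetop 522 (array([0.5639, 0.0165, 0.061 ]), array([ 0.498, -0.119,  0.054]), array([0.641, 0.11 , 0.066]), np.float64(312.7), np.float64(203.8))
((0.5645497441291809, -0.007242389023303986), (0.09552747011184692, 0.21530736982822418), 19.095293045043945)
side ball 0 0
side knobtop 165 (array([0.5315, 0.0702, 0.1271]), array([ 0.504, -0.083,  0.119]), array([0.573, 0.097, 0.134]), np.float64(330.5), np.float64(216.4))
side red 9 (array([ 0.5639, -0.0085,  0.0749]), array([ 0.557, -0.025,  0.06 ]), array([ 0.578, -0.001,  0.081]), np.float64(337.9), np.float64(209.7))
side green 0 0
side bluetop 93 (array([0.5385, 0.0282, 0.0602]), array([ 0.487, -0.113,  0.055]), array([0.612, 0.098, 0.066]), np.float64(339.4), np.float64(219.1))
((0.5593290328979492, -0.003836721181869507), (0.09462406486272812, 0.20540601015090942), 17.981639862060547)
(400, 425, 3) (400, 375, 3)
```

View pics/crops.png

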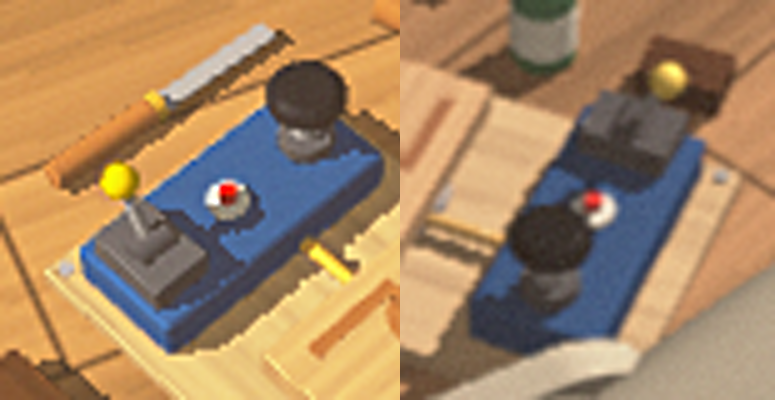

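The left crop shows the lever leaning towards the robot and the pin low, with only red showing. I'll fit the clamp pose next.

```bash
cat >> h.py <<'E'
from scipy.optimize import least_squares
def circ(xy,r):
    return least_squares(lambda c:np.hypot(*(xy-c).T)-r,xy.mean(0),loss="soft_l1",f_scale=.002).x
def totool(t,s):  # world target -> tool-frame shift
    return rot(s["orientation"]).T@(np.array(t)-s["tcp_pos"])
E
python3 - <<'E'
from h import *
for n,win in(("scene",(165,245,265,350)),("side",(170,250,300,375))):
    P=np.load(n+"0.npy"); I=cv2.imread("pics/%s0.png"%n); H=cv2.cvtColor(I,cv2.COLOR_BGR2HSV).astype(int)
    m=np.zeros(P.shape[:2],bool); m[win[0]:win[1],win[2]:win[3]]=1
    h,s,v=H[...,0],H[...,1],H[...,2]
    x,y,z=P[...,0],P[...,1],P[...,2]
    k=m&(abs(z-.127)<.004)&(y>.02)&(v<130)
    p=P[k]; print(n,"knob",k.sum(),p.mean(0).round(4),cv2.minEnclosingCircle(p[:,:2].astype(np.float32)))
    b=m&(y<-.05)&(z>.12)&(np.hypot(x-.57,y+.087)<.03); p=P[b]
    f=least_squares(lambda c:np.linalg.norm(p-c,axis=1)-.013,p.mean(0)-[0,0,.008],loss="soft_l1",f_scale=.002)
    print("ball",len(p),f.x.round(4))
    w=m&(s<60)&(v>130)&(abs(z-.065)<.012)&(abs(y+.01)<.04); print("ring",w.sum(),np.median(P[w],0).round(4))
E
```

```text
scene knob 123 [0.5426 0.0668 0.127 ] ((0.5429353713989258, 0.06941654533147812), 0.02989816479384899)
ball 50 [ 0.5679 -0.0851  0.1376]
ring 35 [ 0.5649 -0.0101  0.0661]
side knob 120 [0.5317 0.068  0.1272] ((0.5314150452613831, 0.06792942434549332), 0.027924736961722374)
ball 43 [ 0.562  -0.0874  0.1383]
ring 23 [ 0.5528 -0.0122  0.0672]
```

Request:
{"fn": "servo_tool", "kwargs": {
  "targets": [
    {"xyz": [-0.04,0.038,0],"twist": [0,0,-0.05],"jaw": 0},
    {"xyz": [-0.56,0.529,0],"twist": [0,0,-0.55],"jaw": 0},
    {"xyz": [-0.56,0.529,0],"twist": [0,0,-0.55],"jaw": 0},
    {"xyz": [-0.56,0.529,0],"twist": [0,0,-0.55],"jaw": 0},
    {"xyz": [-0.56,0.529,0],"twist": [0,0,-0.55],"jaw": 0},
    {"xyz": [-0.56,0.529,0],"twist": [0,0,-0.55],"jaw": 0},
    {"xyz": [-0.56,0.529,0],"twist": [0,0,-0.55],"jaw": 0},
    {"xyz": [-0.56,0.529,0],"twist": [0,0,-0.55],"jaw": 0},
    {"xyz": [-0.56,0.529,0],"twist": [0,0,-0.55],"jaw": 0},
    {"xyz": [-0.56,0.529,0],"twist": [0,0,-0.55],"jaw": 0},
    {"xyz": [-0.56,0.529,0],"twist": [0,0,-0.55],"jaw": 0},
    {"xyz": [-0.56,0.529,0],"twist": [0,0,-0.55],"jaw": 0}
  ]
}}

```text
clock: 1.1
tcp_pos: [0.3752, 0.1405, 0.2313]
orientation: [-0.0, 0.583, 0.813, 0.0]
wrist_force: [0.8, 0.2, 1.1]
finger_gap: 0.0002
```

Run:
```python
from h import *
s=env.get_state(); print(s["clock"],s["tcp_pos"],s["finger_gap"],rot(s["orientation"]).round(3)); print(totool([.519,-.103,.23],s))
```

```text
1.1 [0.37515488 0.14048723 0.23134277] 0.00024177588322563448 [[-0.321  0.947  0.   ]
 [ 0.947  0.321  0.   ]
 [ 0.     0.    -1.   ]]
[-0.27674757  0.05820937  0.0013066 ]
```

Request:
{"fn": "servo_tool", "kwargs": {
  "targets": [
    {"xyz": [-0.26,0.05,0],"twist": [0,0,0],"jaw": 0},
    {"xyz": [-0.26,0.05,0],"twist": [0,0,0],"jaw": 0},
    {"xyz": [-0.26,0.05,0],"twist": [0,0,0],"jaw": 0},
    {"xyz": [-0.26,0.05,0],"twist": [0,0,0],"jaw": 0},
    {"xyz": [-0.26,0.05,0],"twist": [0,0,0],"jaw": 0},
    {"xyz": [-0.26,0.05,0],"twist": [0,0,0],"jaw": 0},
    {"xyz": [-0.26,0.05,0],"twist": [0,0,0],"jaw": 0},
    {"xyz": [-0.26,0.05,0],"twist": [0,0,0],"jaw": 0},
    {"xyz": [-0.26,0.05,0],"twist": [0,0,0],"jaw": 0},
    {"xyz": [-0.26,0.05,0],"twist": [0,0,0],"jaw": 0}
  ]
}}

```text
clock: 1.93
tcp_pos: [0.5046, -0.0869, 0.231]
orientation: [-0.001, 0.583, 0.813, -0.0]
wrist_force: [-1.5, 0.0, 0.2]
finger_gap: 0.0001
```

Run:
```python
from h import *
c=env.read_camera("wrist"); save(c,"w1.png"); P=cloud(c); np.save("w1.npy",P)
s=env.get_state(); print(s["clock"],s["tcp_pos"],s["wrist_force"]); print(totool([.519,-.103,.128],s))
```

```text
1.9833 [ 0.50465323 -0.08651418  0.23123637] [-0.24517581  0.71822506  1.05295113]
[-0.02032843  0.00835383  0.10321012]
```

View pics/w1.png

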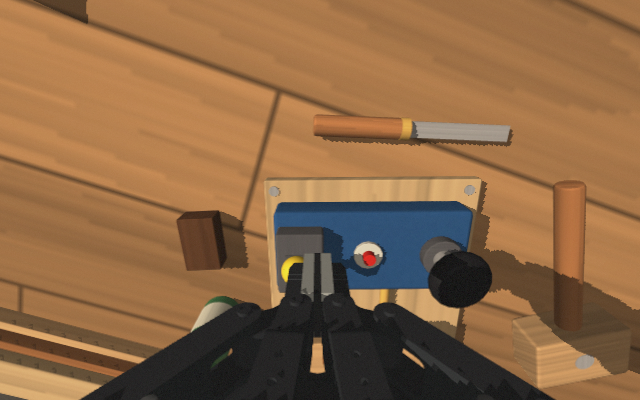

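The wrist view shows the knob at (460,279), the pin at (369,258), the ball partly hidden at (291,270), and the block aligned with the image axes.

Run:
```python
from h import *
P=np.load("w1.npy"); I=cv2.imread("pics/w1.png"); H=cv2.cvtColor(I,cv2.COLOR_BGR2HSV).astype(int); h,s,v=[H[...,i] for i in range(3)]
q=np.zeros(h.shape,bool); q[240:315,420:500]=1; k=q&(abs(P[...,2]-.127)<.006)
print("knob",k.sum(),P[k].mean(0).round(4),cv2.minEnclosingCircle(P[k][:,:2].astype(np.float32)))
q[:]=0;q[235:275,350:390]=1
r=q&((h<6)|(h>174))&(s>150); print("red",np.nanmedian(P[r],0).round(4),np.nanmax(P[r][:,2]))
w=q&(s<60)&(v>120); print("ring",np.nanmedian(P[w],0).round(4))
b=(h>20)&(h<35)&(s>200)&(P[...,2]>.12); b[:,:270]=0; b[:,320:]=0
p=P[b]; f=least_squares(lambda c:np.linalg.norm(p-c,axis=1)-.013,p.mean(0)-[0,0,.008],loss="soft_l1",f_scale=.002); print("ball",len(p),f.x.round(4))
bl=(h>100)&(h<125)&(s>120)&(abs(P[...,2]-.06)<.004); bl[:,:250]=0
print(cv2.minAreaRect(P[bl][:,:2].astype(np.float32)))
```

```text
knob 2401 [0.5355 0.065  0.1262] ((0.5376173853874207, 0.06804020702838898), 0.02893650159239769)
red [ 0.5627 -0.0076  0.0761] 0.07852352622146941
ring [ 0.5558 -0.0115  0.0662]
ball 36 [ 0.566  -0.0857  0.1379]
((0.5606242418289185, -0.0030300170183181763), (0.09643618762493134, 0.21619735658168793), 18.5513858795166)
```

Request:
{"fn": "servo_tool", "kwargs": {
  "targets": [
    {"xyz": [-0.02,0.008,0.02],"jaw": 0,"twist": [0,0,0]},
    {"xyz": [-0.02,0.008,0.05],"jaw": 0,"twist": [0,0,0]},
    {"xyz": [-0.02,0.008,0.08],"jaw": 0,"twist": [0,0,0]},
    {"xyz": [-0.02,0.008,0.103],"jaw": 0,"twist": [0,0,0]},
    {"xyz": [-0.02,0.015,0.103],"jaw": 0,"twist": [0,0,0]},
    {"xyz": [-0.02,0.025,0.103],"jaw": 0,"twist": [0,0,0]},
    {"xyz": [-0.02,0.035,0.103],"jaw": 0,"twist": [0,0,0]},
    {"xyz": [-0.02,0.042,0.103],"jaw": 0,"twist": [0,0,0]},
    {"xyz": [-0.02,0.049,0.103],"jaw": 0,"twist": [0,0,0]},
    {"xyz": [-0.02,0.056,0.103],"jaw": 0,"twist": [0,0,0]},
    {"xyz": [-0.02,0.063,0.103],"jaw": 0,"twist": [0,0,0]},
    {"xyz": [-0.02,0.07,0.103],"jaw": 0,"twist": [0,0,0]}
  ]
}}

```text
clock: 2.98
tcp_pos: [0.5793, -0.0842, 0.1288]
orientation: [0.0, 0.583, 0.813, 0.0]
wrist_force: [-1.4, -1.1, 0.1]
finger_gap: -0.0
```

Run:
```python
from h import *
s=env.get_state(); R_=rot(s["orientation"])
print(s["clock"],s["tcp_pos"],s["wrist_force"],"F tool",R_.T@s["wrist_force"]); print(R_.T@(s["tcp_pos"]-np.array([.5875,-.079,.128])))
```

```text
2.9833 [ 0.57926648 -0.08417271  0.12881014] [-1.35883177 -1.05358109  0.11873153] F tool [-0.56262848 -1.62470917 -0.11968042]
[-0.00226181 -0.00945634 -0.00081606]
```

Request:
{"fn": "servo_tool", "kwargs": {
  "targets": [
    {"xyz": [0,0.004,0],"jaw": 0,"twist": [0,0,0]},
    {"xyz": [0,0.008,0],"jaw": 0,"twist": [0,0,0]},
    {"xyz": [0,0.011,0],"jaw": 0,"twist": [0,0,0]},
    {"xyz": [0,0.013,0],"jaw": 0,"twist": [0,0,0]},
    {"xyz": [0,0.015,0],"jaw": 0,"twist": [0,0,0]},
    {"xyz": [0,0.015,0],"jaw": 0,"twist": [0,0,0]}
  ]
}}

```text
clock: 3.48
tcp_pos: [0.5926, -0.0795, 0.1281]
orientation: [-0.0, 0.583, 0.813, 0.0]
wrist_force: [-0.6, -0.5, -0.7]
finger_gap: -0.0002
```

Request:
{"fn": "servo_tool", "kwargs": {
  "targets": [
    {"xyz": [0,0.0015,0],"jaw": 0,"twist": [0,0,0]},
    {"xyz": [0,0.003,0],"jaw": 0,"twist": [0,0,0]},
    {"xyz": [0,0.003,0],"jaw": 0,"twist": [0,0,0]}
  ]
}}

```text
clock: 3.73
tcp_pos: [0.5945, -0.0788, 0.1281]
orientation: [-0.001, 0.583, 0.812, -0.001]
wrist_force: [-3.4, -1.8, 0.8]
finger_gap: 0.0001
```

Request:
{"fn": "servo_tool", "kwargs": {
  "targets": [
    {"xyz": [0,0.0015,0],"jaw": 0,"twist": [0,0,0]},
    {"xyz": [0,0.003,0],"jaw": 0,"twist": [0,0,0]},
    {"xyz": [0,0.003,0],"jaw": 0,"twist": [0,0,0]}
  ]
}}

```text
clock: 3.98
tcp_pos: [0.5948, -0.0786, 0.128]
orientation: [-0.002, 0.583, 0.812, -0.003]
wrist_force: [-11.2, -5.1, 4.6]
finger_gap: -0.0003
```

Request:
{"fn": "servo_tool", "kwargs": {
  "targets": [
    {"xyz": [0,-0.01,0],"jaw": 0,"twist": [0,0,0]},
    {"xyz": [0,-0.03,0],"jaw": 0,"twist": [0,0,0]},
    {"xyz": [0,-0.03,-0.03],"jaw": 0,"twist": [0,0,0]},
    {"xyz": [0,-0.03,-0.06],"jaw": 0,"twist": [0,0,0]},
    {"xyz": [0.03,-0.025,-0.06],"jaw": 0,"twist": [0,0,0]},
    {"xyz": [0.065,-0.02,-0.06],"jaw": 0,"twist": [0,0,0]},
    {"xyz": [0.1,-0.015,-0.06],"jaw": 0,"twist": [0,0,0]},
    {"xyz": [0.13,-0.011,-0.06],"jaw": 0,"twist": [0,0,0]},
    {"xyz": [0.157,-0.011,-0.06],"jaw": 0,"twist": [0,0,0]},
    {"xyz": [0.157,-0.011,-0.04],"jaw": 0,"twist": [0,0,0]},
    {"xyz": [0.157,-0.011,-0.02],"jaw": 0,"twist": [0,0,0]},
    {"xyz": [0.157,-0.011,-0.014],"jaw": 0,"twist": [0,0,0]}
  ]
}}

```text
clock: 4.98
tcp_pos: [0.5366, 0.0687, 0.1406]
orientation: [-0.001, 0.582, 0.813, -0.0]
wrist_force: [-0.3, -0.1, -0.3]
finger_gap: -0.0001
```

Run:
```python
from h import *
c=env.read_camera("scene"); save(c,"s2.png"); P=cloud(c); I=c["color"][...,::-1].copy()
H=cv2.cvtColor(I,cv2.COLOR_BGR2HSV).astype(int); h,s_,v=[H[...,i] for i in range(3)]
b=(h>20)&(h<35)&(s_>180)&(v>120)&(P[...,2]>.11); b[:165]=0;b[245:]=0;b[:,:265]=0;b[:,350:]=0
p=P[b]; f=least_squares(lambda c:np.linalg.norm(p-c,axis=1)-.013,p.mean(0)-[0,0,.008],loss="soft_l1",f_scale=.002); x=f.x
e=np.array([.947,.321]); print("ball",len(p),x.round(4),"clamp x",(x[:2]-[.5875,-.079])@e)
s=env.get_state(); print(s["clock"],s["tcp_pos"],s["wrist_force"]); print(totool([.537,.0675,.127],s))
cv2.imwrite("pics/s2c.png",cv2.resize(I[150:250,250:370],None,fx=5,fy=5,interpolation=cv2.INTER_CUBIC))
```

```text
ball 40 [ 0.6176 -0.0683  0.1364] clamp x 0.03191466207433398
5.0333 [0.53624442 0.06820779 0.14026237] [ 0.12343219 -0.13153411 -0.2149851 ]
[-0.00093379  0.00051896  0.01325975]
```

View pics/s2c.png

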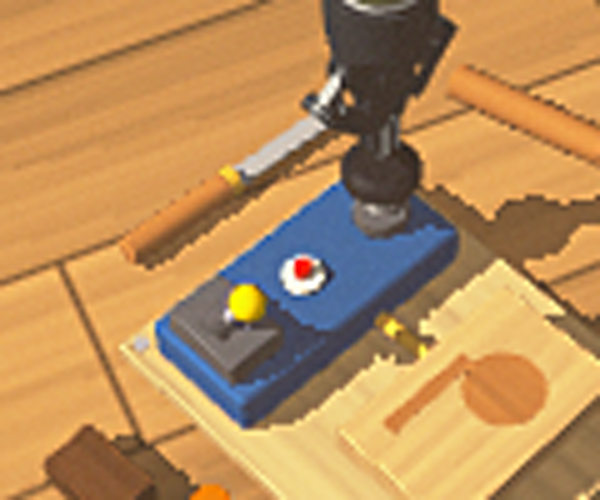

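The valve now leans towards the blank: the ball is at about +30 mm in clamp x, and the push ended against the stop. The fingers are centred over the knob. Next is the first press, to gauge the stop.

Request:
{"fn": "servo_tool", "kwargs": {
  "targets": [
    {"xyz": [0,0,0.01],"jaw": 0,"twist": [0,0,0]},
    {"xyz": [0,0,0.018],"jaw": 0,"twist": [0,0,0]},
    {"xyz": [0,0,0.026],"jaw": 0,"twist": [0,0,0]},
    {"xyz": [0,0,0.034],"jaw": 0,"twist": [0,0,0]},
    {"xyz": [0,0,0.04],"jaw": 0,"twist": [0,0,0]},
    {"xyz": [0,0,0.043],"jaw": 0,"twist": [0,0,0]},
    {"xyz": [0,0,0.043],"jaw": 0,"twist": [0,0,0]}
  ]
}}

```text
clock: 5.62
tcp_pos: [0.5388, 0.0673, 0.1014]
orientation: [0.001, 0.583, 0.812, 0.001]
wrist_force: [-4.1, 0.8, 14.1]
finger_gap: -0.0002
```

Request:
{"fn": "servo_tool", "kwargs": {
  "targets": [
    {"xyz": [0,0,0.002],"jaw": 0,"twist": [0,0,0]},
    {"xyz": [0,0,0.004],"jaw": 0,"twist": [0,0,0]},
    {"xyz": [0,0,0.004],"jaw": 0,"twist": [0,0,0]}
  ]
}}

```text
clock: 5.87
tcp_pos: [0.5388, 0.0673, 0.0989]
orientation: [0.002, 0.583, 0.812, 0.001]
wrist_force: [-6.1, -0.1, 23.0]
finger_gap: 0.0001
```

Request:
{"fn": "servo_tool", "kwargs": {
  "targets": [
    {"xyz": [0,0,-0.015],"jaw": 0,"twist": [0,0,0]},
    {"xyz": [0,0,-0.03],"jaw": 0,"twist": [0,0,0]},
    {"xyz": [0,0,-0.042],"jaw": 0,"twist": [0,0,0]},
    {"xyz": [0,0,-0.042],"jaw": 0,"twist": [0,0,0]},
    {"xyz": [0,0,-0.042],"jaw": 0,"twist": [0,0,0]},
    {"xyz": [0,0,-0.032],"jaw": 0,"twist": [0,0,0]},
    {"xyz": [0,0,-0.023],"jaw": 0,"twist": [0,0,0]},
    {"xyz": [0,0,-0.014],"jaw": 0,"twist": [0,0,0]},
    {"xyz": [0,0,-0.006],"jaw": 0,"twist": [0,0,0]},
    {"xyz": [0,0,0],"jaw": 0,"twist": [0,0,0]},
    {"xyz": [0,0,0],"jaw": 0,"twist": [0,0,0]},
    {"xyz": [0,0,0],"jaw": 0,"twist": [0,0,0]}
  ]
}}

```text
clock: 6.87
tcp_pos: [0.5387, 0.0673, 0.0988]
orientation: [0.002, 0.583, 0.813, 0.001]
wrist_force: [-7.6, 0.6, 35.3]
finger_gap: -0.0002
```

Request:
{"fn": "servo_tool", "kwargs": {
  "targets": [
    {"xyz": [0,0,-0.015],"jaw": 0,"twist": [0,0,0]},
    {"xyz": [0,0,-0.03],"jaw": 0,"twist": [0,0,0]},
    {"xyz": [0,0,-0.042],"jaw": 0,"twist": [0,0,0]},
    {"xyz": [0,0,-0.042],"jaw": 0,"twist": [0,0,0]},
    {"xyz": [0,0,-0.042],"jaw": 0,"twist": [0,0,0]},
    {"xyz": [0,0,-0.032],"jaw": 0,"twist": [0,0,0]},
    {"xyz": [0,0,-0.023],"jaw": 0,"twist": [0,0,0]},
    {"xyz": [0,0,-0.014],"jaw": 0,"twist": [0,0,0]},
    {"xyz": [0,0,-0.006],"jaw": 0,"twist": [0,0,0]},
    {"xyz": [0,0,0],"jaw": 0,"twist": [0,0,0]},
    {"xyz": [0,0,0],"jaw": 0,"twist": [0,0,0]},
    {"xyz": [0,0,0],"jaw": 0,"twist": [0,0,0]}
  ]
}}

```text
clock: 7.87
tcp_pos: [0.5378, 0.0675, 0.0987]
orientation: [0.001, 0.583, 0.813, 0.001]
wrist_force: [-11.9, -0.3, 38.2]
finger_gap: 0.0002
```

Request:
{"fn": "servo_tool", "kwargs": {
  "targets": [
    {"xyz": [0,0,-0.015],"jaw": 0,"twist": [0,0,0]},
    {"xyz": [0,0,-0.03],"jaw": 0,"twist": [0,0,0]},
    {"xyz": [0,0,-0.042],"jaw": 0,"twist": [0,0,0]},
    {"xyz": [0,0,-0.042],"jaw": 0,"twist": [0,0,0]},
    {"xyz": [0,0,-0.042],"jaw": 0,"twist": [0,0,0]}
  ]
}}

```text
clock: 8.28
tcp_pos: [0.5368, 0.0676, 0.1356]
orientation: [-0.001, 0.583, 0.813, -0.0]
wrist_force: [0.1, 0.2, -0.6]
finger_gap: 0.0002
```

```bash
cat >> h.py <<'E'
def pin(n,name):
    c=env.read_camera(n); P=cloud(c); I=c["color"][...,::-1].copy()
    H=cv2.cvtColor(I,cv2.COLOR_BGR2HSV).astype(int); h,s,v=[H[...,i] for i in range(3)]
    near=np.hypot(P[...,0]-.563,P[...,1]+.009)<.03
    r=near&((h<6)|(h>174))&(s>150); g=near&(h>40)&(h<85)&(s>100)
    print(n,"red",r.sum(),"top z",np.percentile(P[r][:,2],[50,90,100]).round(4) if r.any() else 0,"green",g.sum())
    a={"scene":(150,250),"side":(150,290)}[n]
    cv2.imwrite("pics/"+name,cv2.resize(I[a[0]:a[0]+100,a[1]:a[1]+120],None,fx=5,fy=5,interpolation=cv2.INTER_CUBIC))
    return P,H
E
python3 - <<'E'
from h import *
pin("scene","s3.png"); pin("side","d3.png"); s=env.get_state(); print(s["clock"],s["tcp_pos"],s["wrist_force"])
E
```

```text
scene red 25 top z [0.1056 0.1127 0.1144] green 2
side red 21 top z [0.1058 0.112  0.1143] green 0
8.3833 [0.53604453 0.06758925 0.13496209] [-0.43858059  0.0422742  -0.26588019]
```

About 3 strokes raised the pin to z ≈ 0.11 (it started at 0.077). Two more, pressing slightly less deep, will make sure.

Request:
{"fn": "servo_tool", "kwargs": {
  "targets": [
    {"xyz": [0,0,0.012],"jaw": 0,"twist": [0,0,0]},
    {"xyz": [0,0,0.022],"jaw": 0,"twist": [0,0,0]},
    {"xyz": [0,0,0.031],"jaw": 0,"twist": [0,0,0]},
    {"xyz": [0,0,0.038],"jaw": 0,"twist": [0,0,0]},
    {"xyz": [0,0,0.0405],"jaw": 0,"twist": [0,0,0]},
    {"xyz": [0,0,0.0405],"jaw": 0,"twist": [0,0,0]},
    {"xyz": [0,0,0.0405],"jaw": 0,"twist": [0,0,0]}
  ]
}}

```text
clock: 8.97
tcp_pos: [0.5379, 0.0676, 0.0989]
orientation: [0.001, 0.583, 0.813, 0.001]
wrist_force: [-6.1, -1.0, 24.3]
finger_gap: 0.0002
```

Request:
{"fn": "servo_tool", "kwargs": {
  "targets": [
    {"xyz": [0,0,-0.015],"jaw": 0,"twist": [0,0,0]},
    {"xyz": [0,0,-0.03],"jaw": 0,"twist": [0,0,0]},
    {"xyz": [0,0,-0.042],"jaw": 0,"twist": [0,0,0]},
    {"xyz": [0,0,-0.042],"jaw": 0,"twist": [0,0,0]},
    {"xyz": [0,0,-0.042],"jaw": 0,"twist": [0,0,0]},
    {"xyz": [0,0,-0.03],"jaw": 0,"twist": [0,0,0]},
    {"xyz": [0,0,-0.02],"jaw": 0,"twist": [0,0,0]},
    {"xyz": [0,0,-0.01],"jaw": 0,"twist": [0,0,0]},
    {"xyz": [0,0,-0.003],"jaw": 0,"twist": [0,0,0]},
    {"xyz": [0,0,0],"jaw": 0,"twist": [0,0,0]},
    {"xyz": [0,0,0],"jaw": 0,"twist": [0,0,0]},
    {"xyz": [0,0,0],"jaw": 0,"twist": [0,0,0]}
  ]
}}

```text
clock: 9.97
tcp_pos: [0.5381, 0.0676, 0.0989]
orientation: [0.001, 0.583, 0.813, 0.001]
wrist_force: [-6.2, -0.8, 26.3]
finger_gap: 0.0001
```

Request:
{"fn": "servo_tool", "kwargs": {
  "targets": [
    {"xyz": [0,0,-0.015],"jaw": 0,"twist": [0,0,0]},
    {"xyz": [0,0,-0.03],"jaw": 0,"twist": [0,0,0]},
    {"xyz": [0,0,-0.06],"jaw": 0,"twist": [0,0,0]},
    {"xyz": [0,0,-0.09],"jaw": 0,"twist": [0,0,0]},
    {"xyz": [0,0,-0.12],"jaw": 0,"twist": [0,0,0]},
    {"xyz": [0,-0.03,-0.14],"jaw": 0,"twist": [0,0,0]},
    {"xyz": [0,-0.06,-0.14],"jaw": 0,"twist": [0,0,0]},
    {"xyz": [0,-0.08,-0.14],"jaw": 0,"twist": [0,0,0]},
    {"xyz": [0,-0.08,-0.14],"jaw": 0,"twist": [0,0,0]},
    {"xyz": [0,-0.08,-0.14],"jaw": 0,"twist": [0,0,0]}
  ]
}}

```text
clock: 10.8
tcp_pos: [0.4604, 0.0418, 0.2353]
orientation: [-0.001, 0.583, 0.812, -0.001]
wrist_force: [-0.2, 0.1, 0.1]
finger_gap: 0.0003
```

Run:
```python
from h import *
P,H=pin("scene","s4.png"); 
k=(abs(P[...,2]-.127)<.004)&(np.hypot(P[...,0]-.54,P[...,1]-.067)<.035); print("knob",k.sum(),np.median(P[k][:,2]))
pin("side","d4.png"); s=env.get_state(); print(s["clock"],s["tcp_pos"],s["wrist_force"])
a,b=[cv2.imread("pics/"+n) for n in("s4.png","d4.png")]; cv2.imwrite("pics/e4.png",np.hstack([a[:,100:500],b[:,100:500]]))
```

```text
scene red 27 top z [0.1049 0.1135 0.1139] green 2
knob 124 0.12707537026908444
side red 21 top z [0.1021 0.1139 0.1172] green 0
10.9 [0.46177237 0.04198074 0.23558781] [-0.46197907  0.18155584  0.40654979]
```

View pics/e4.png

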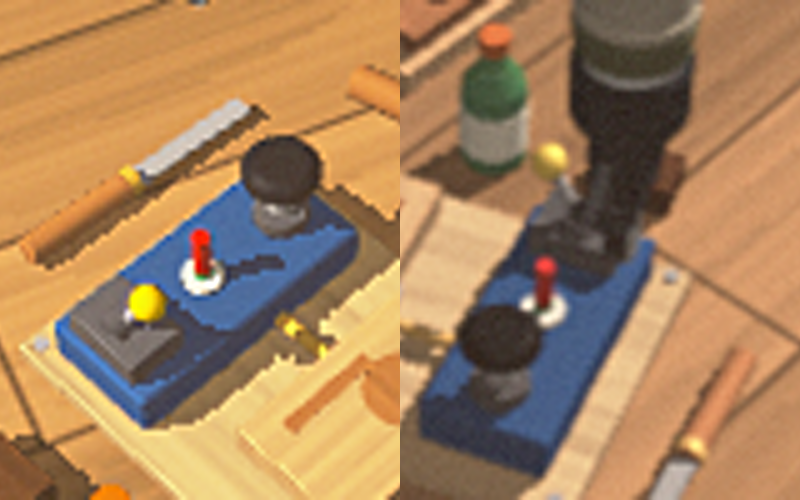

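The left crop shows the pin tall, with a green rim above the ring at (202,277). The knob is up, the lever leans towards the blank, and the blank and the chisel haven't moved. The height didn't change over the last two strokes, so the pin is at its limit.

```bash
python3 -c "
from workcell import env
print(env.hand_in())"
```

```text
the job is handed in; nothing more can be done
None
```

I closed the valve and pumped the plunger until the pin stood fully out. The job was handed in at about 11 s with the plunger up and the arm clear.

- **Valve:** I pushed the lever until it met its stop at about 12 N. The ball was then about 30 mm to the blank side of its hinge, where 28.7 mm was expected. The scene camera still shows it there.
- **Pumping:** I gave five strokes, all bottoming at a tool height of about 99 mm. The wrist force read at most 38 N. The knob measured 127 mm afterwards, so it is fully up.
- **Pin:** The tip measured about 112–114 mm, slightly above the expected 110 mm. It didn't change over the last two strokes, so it is at its limit.
- **Green band:** The scene camera shows a thin green rim above the white ring, only two pixels. The side camera detected no green pixels, so on the band the two views disagree.
- **Other things:** The blank and the chisel look unmoved in the scene crops. I checked this by eye only and did not measure them or the other things on the bench.

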